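# Stack the keyed spice pots and lid

## Task

Put the spice-pot tower together: first set the teal middle pot on the dark blue base pot, then put the green lid on the middle pot. Each time turn the upper part so that the notch in its lower edge fits over the orange key below, set it down gently and leave it fully home, level, not riding on the key. The tower should stand upright on the worktop; leave the tomato, spice jar, garlic and teaspoon where they are.

Things in the scene. Friction and masses are not known exactly. Their poses are not given: they have to be found in the camera images.
- base_pot: Solid dark blue ceramic pot, 62 mm diameter, 450 g, loose, upright. Origin: centre of its flat underside, z up. Shoulder at z 48 mm; on it a collar, 52 mm outer diameter, top at z 58, round a shallow cream dish. Orange key on the shoulder at its own -x side: 10 mm wide, 10 mm high, from the collar out to the wall; orange stripe on the wall below it, orange spoke in the dish pointing to it.
- middle_pot: Teal pot, top as base_pot (collar, orange key at -x), 200 g; stands left or right of base_pot. Below z 12 mm it is a hollow skirt, 56 mm inside, that fits over a collar; notch through the skirt right below its key (-x), 15 mm wide, 12 high. Grip the solid wall, 62 mm across, z 12 to 48. Origin: centre of skirt's lower edge, z up. Seated: 48 mm above base_pot's origin, same yaw.
- lid: Green round lid, 62 mm diameter, 80 g, on the other side of base_pot; stands on the same 12 mm skirt (56 mm inside) with the same notch at its own -x side, marked by an orange line on top from knob to notch. Plate top z 17 mm; wooden knob 22 mm diameter, z 17 to 44. Origin: centre of skirt's lower edge, z up. Seated: 48 mm above middle_pot's origin, same yaw.
- base_key (a point): foot of the base pot's orange key, on the shoulder, 28.5 mm from the pot's axis on its -x side, z 48 mm
- middle_notch (a point): middle of the notch at the lower edge of the middle pot's skirt, 28.5 mm from its axis on its -x side, z 0; meets base_key when seated
- middle_key (a point): foot of the middle pot's orange key, 28.5 mm from the axis on its -x side, z 48 mm
- lid_notch (a point): middle of the notch at the lower edge of the lid's skirt, 28.5 mm from its axis on its -x side, z 0; meets middle_key when seated
- tomato: bystander: red tomato, 69 mm across, 71 mm high, behind the pots; origin at the centre of its underside
- spice_jar_2: bystander: small glass spice jar with a red cap and green label, 45 mm in diameter, 106 mm high, behind the pots; origin at the centre of its underside
- garlic: bystander: garlic bulb, 60 mm across, 58 mm high, behind the pots; origin at the centre of its underside
- teaspoon: bystander: steel teaspoon, 130 mm long (along its x), 11 mm high, lying flat near the worktop's front edge; origin at the centre of its underside
There are look-alikes about, which are no part of the job. Leave any purple look-alike of the base_pot alone.

How it is judged:
By the outcome, as a careful person would: the job done as asked, in the order asked, and still so for the second after the job is handed in, with the robot touching nothing.
It also fails if it takes over 58 s, if anything falls off the work surface, if the arm or the gripper's body presses on something with over 40 N, if the wrist force passes 120 N, or if a joint passes its speed limit or range.

## Robot

A 7-joint arm with a two-finger parallel gripper is mounted at the origin on a cart in front of the work surface, level with it; the furniture and walls round the work are solid. World frame = base frame: x ahead of the robot, y to its left, z up, the work surface at z = 0. Lengths are in m, angles in rad, forces in N, time in s.
With the tool pointing down it reaches from about 0.4 to 0.875 m from the base axis. Payload 6.5 kg.
Tool frame: the origin (TCP) lies midway between the tips of the shut fingers; the grasp point (between the pads) lies 19 mm behind it; z points along the fingers, y is the line along which they close (so a half turn about z gives the same grasp; the last joint's range is limited). The gripper opens to 88 mm and grips with 3 to 60 N. Pads are 18 mm wide; open, the fingers measure 123 mm over their backs; the gripper's body (75 mm by 187 mm) begins 45 mm behind the grasp point.
Start: joints at [1.1, 0.536, -0.004, 1.538, 0.003, 1.067, -0.071], TCP at [0.256, -0.597, 0.239] pointing down, gripper open.
Joint ranges: [-2.7, 2.7], [-0.37, 2.16], [-1.27, 1.26], [0.24, 2.4], [-1.31, 4.45], [0.19, 1.91], [-2.76, 2.76]. Speed limits (rad/s): [2.39, 2.39, 3.14, 3.14, 3.14, 3.14, 3.14].

## Interface

Orientations are given as a unit quaternion [x, y, z, w].
In Python, from rig import ctrl, imaging gives the robot as it stands. The module is installed in compiled form; this text tells all that it offers.
- The arm moves only by the tool move_arm, never from a script. Its argument "deltas" is a list of rows, each a list of 3 entries, a list of its own where there are three numbers: the shift along the world's x, y, z in m, then the turn about the world's z in rad, then the opening, from 0 (shut) to 1 (fully open). In form: [[[x, y, z], turn, hand], ...]. A call has 1 to 12 rows; each row is the pose to reach, as a shift and turn from the pose commanded when the call began; what a row does not reach only later rows make up. A row lasts 1/10 s, in which the tool goes at most 50 mm and 8.59 degrees, less where a joint would pass 70% of its speed; a pose out of reach is approached as far as the arm can. A call with a gripper value outside its range is refused whole. The fingers move at their own pace and stop on an object; "newtons" is the grip in N (left out, the last holds). Time passes only in rows, so rows that repeat a pose let the fingers close. It gives the time, the measured TCP pose, the force, the opening and the grip force at its end, in the units of the state.
- ctrl.get_obs(): the state, without advancing time (a new reading comes with each control period).
- imaging.get_image(name): name is "side" or "top" or "wrist"; returns the picture (420x560x3 uint8, red, green, blue); there is no depth.
- imaging.camera_params(name): a dict with "fx", "fy", "cx", "cy" (pixels), "k1" (the pictures are not rectified: a ray, as slopes to the right and down, at radius r is drawn at 1 + k1 r^2 times it, then the intrinsics apply), "cam_to_world" (4x4, takes a point from camera to world coordinates). Camera axes: x right, y up, looking along -z (the intrinsics and any distortion apply to the point x, -y, -z); pixel columns grow to the right and rows downward; lengths in m; the calibration is good to about 2 mm. A picture is of the moment at which its call begins: read the wrist's pose just before it. camera_params takes no time and is no camera call; for the wrist camera it gives the pose at the moment of the call.
- ctrl.sign_off(): hands the job in; it is judged then, once.
The state is a dict: "time": time; "q": joint angles; "joint_velocities": joint speeds; "joint_torque": joint torques, N m; "tcp_pos": TCP position; "tool_rot": TCP orientation; "wrist_force": force on the tool from outside, world axes, zero at the start; "ft_torque": the same for the moment, N m; "opening": finger opening in m; "gripper_force": force on a finger pad.
Only numpy, scipy, OpenCV 4.12 (cv2) and the standard library are available. Lean on these libraries where they do the work, as an engineer would, in place of code of your own. Each camera call takes 0.05 s, during which the arm holds its last target. There are 200 camera calls.

## Working session

There is one attempt and no reset: what is moved stays moved. The work goes in short steps, Python scripts to look and compute and a tool call to move; the robot and the scene stay as the last step left them, time stands still between calls to the robot, and variables do not carry over. Pictures are saved under pics/ and viewed, at most 10 in all, crops included, and the job is handed in when it is done.

Besides the shell and the picture viewer there is one more tool, called after "Call:" by a JSON object that holds its "method" and its "body". move_arm: Moves the arm, as the interface text tells. Its arguments: {"type":"object","properties":{"deltas":{"type":"array","items":{"type":"array"}},"newtons":{"type":"number"}},"required":["deltas"]}

```bash
mkdir -p pics
cat > h.py <<'E'
import numpy as np, cv2
from rig import ctrl, imaging
def save(n,f):
    im=imaging.get_image(n); cv2.imwrite('pics/'+f,im[:,:,::-1]); return im
def K(p): return np.array([[p['fx'],0,p['cx']],[0,p['fy'],p['cy']],[0,0,1]])
def D(p): return np.array([p['k1'],0,0,0,0.])
def ray(p,uv):
    n=cv2.undistortPoints(np.array([[uv]],float),K(p),D(p))[0,0]
    T=np.array(p['cam_to_world']); d=T[:3,:3]@np.array([n[0],-n[1],-1]); return T[:3,3],d/np.linalg.norm(d)
def atz(p,uv,z):
    o,d=ray(p,uv); return o+d*(z-o[2])/d[2]
def tri(obs):
    A=0;b=0
    for p,uv in obs:
        o,d=ray(p,uv); P=np.eye(3)-np.outer(d,d); A=A+P; b=b+P@o
    x=np.linalg.solve(A,b); r=[np.linalg.norm((np.eye(3)-np.outer(ray(p,u)[1],ray(p,u)[1]))@(x-ray(p,u)[0])) for p,u in obs]
    return x,r
def proj(p,X):
    T=np.array(p['cam_to_world']); c=np.linalg.inv(T)@np.append(X,1); s=np.array([c[0],-c[1],-c[2]])/-c[2]
    r2=s[0]**2+s[1]**2; s=s*(1+p['k1']*r2); return p['fx']*s[0]+p['cx'],p['fy']*s[1]+p['cy']
E
python3 - <<'E'
from h import *
import pickle
P={}
for n in ('top','side'):
    save(n,n+'0.png'); P[n]=imaging.camera_params(n); print(n,P[n])
pickle.dump(P,open('P.pkl','wb'))
o=ctrl.get_obs(); print(o)
a=cv2.imread('pics/top0.png'); b=cv2.imread('pics/side0.png')
E
```

```text
top {'fx': 459.3737504406653, 'fy': 459.3737504406653, 'cx': 276.9668343022329, 'cy': 208.8474829134606, 'k1': 0.03589357358322764, 'cam_to_world': array([[-0.02708678,  0.99704216, -0.07192521,  0.48154523],
       [-0.99960558, -0.02648206,  0.00934815, -0.01199298],
       [ 0.00741577,  0.07215006,  0.99736622,  0.97006714],
       [ 0.        ,  0.        ,  0.        ,  1.        ]])}
side {'fx': 401.696466744174, 'fy': 401.696466744174, 'cx': 277.44040140828287, 'cy': 214.47335651251498, 'k1': -0.09979154948621265, 'cam_to_world': array([[ 0.99499031,  0.05537024, -0.0832371 ,  0.46497918],
       [-0.09979534,  0.50072466, -0.8598347 , -0.73573546],
       [-0.00593039,  0.86383387,  0.50374188,  0.49884632],
       [ 0.        ,  0.        ,  0.        ,  1.        ]])}
{'time': 0.1, 'q': array([ 1.09980948,  0.53707953, -0.00440301,  1.53875826,  0.00262072,
        1.06730972, -0.07119795]), 'joint_velocities': array([-0.00094555, -0.00171437, -0.00039836, -0.00168068,  0.00195133,
        0.00075926, -0.00048839]), 'joint_torque': array([ 2.33811355e-03, -5.72074485e+01,  9.93467532e-01, -2.52228713e+01,
       -5.62333048e-02,  1.34539045e-02,  3.27652810e-05]), 'tcp_pos': array([ 0.25573062, -0.59698109,  0.23794035]), 'tool_rot': array([ 9.79582637e-01,  2.01040437e-01, -2.28966080e-04, -7.40264271e-04]), 'wrist_force': array([-0.50551118, -0.18887237,  0.14926942]), 'ft_torque': array([ 0.06621647, -0.01668065, -0.0140783 ]), 'gripper_force': 0.0, 'opening': 0.0881000551945214}
```

View pics/top0.png

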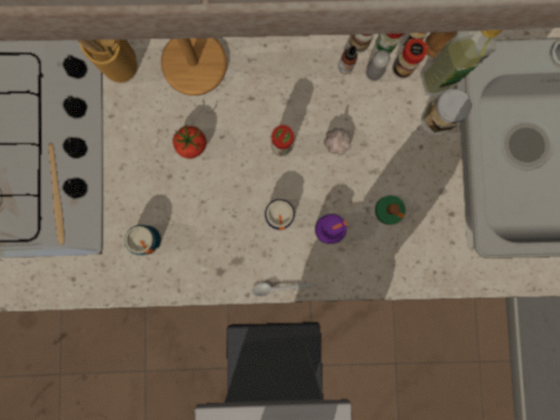

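View pics/side0.png

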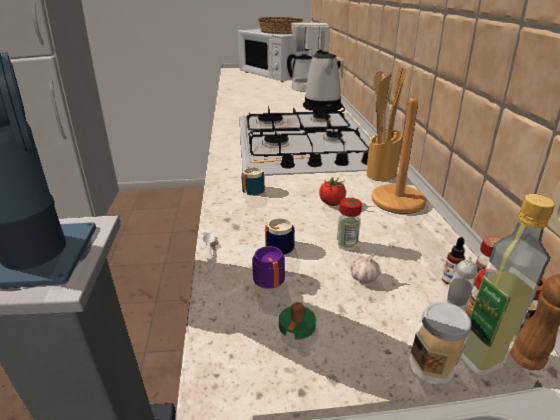

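Top view: the teal pot with a cream dish is at (143,240), a dark blue pot with cream dish at (280,214), a purple pot at (331,229), and the green lid with wooden knob at (390,210). The candidates for base are the blue pot (280,214) and the purple one (331,229). Blue fits the description. I'll confirm it in an enlarged crop.

Run:
```python
import cv2,numpy as np
t=cv2.imread('pics/top0.png');s=cv2.imread('pics/side0.png')
def c(i,u,v,r=25,k=266): return cv2.resize(i[v-r:v+r,u-r:u+r],(k,k),interpolation=cv2.INTER_CUBIC)
a=np.hstack([c(t,143,240),c(t,280,214),c(t,390,210)])
b=np.hstack([c(s,253,182),c(s,280,236),c(s,297,320)])
cv2.imwrite('pics/crop0.png',np.vstack([a,b]))
```

```text
(no output)
```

View pics/crop0.png

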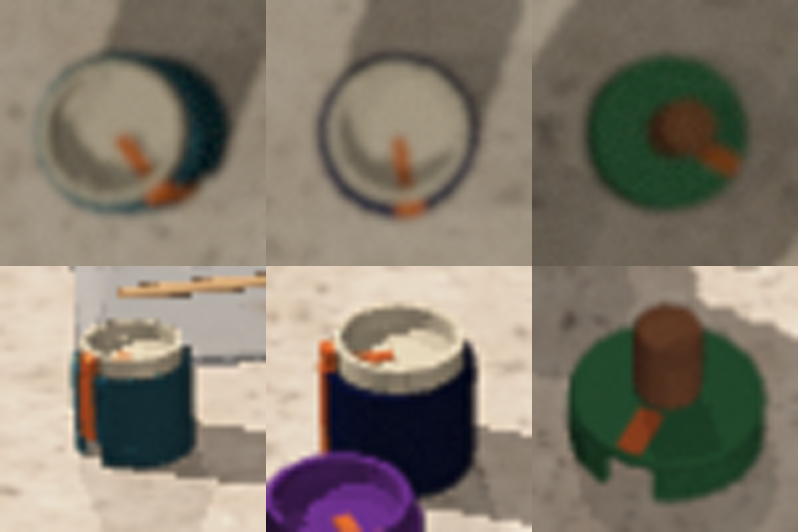

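Run:
```python
from h import *
import pickle
P=pickle.load(open('P.pkl','rb'));t,s=P['top'],P['side']
np.set_printoptions(precision=4,suppress=True)
for n,a,b in (('teal58',(140.2,239.8),(252.6,171.3)),('base58',(280,213.6),(280,226.4)),('lid17',(390.4,209.6),(297.4,319.8)),('knob44',(394.7,208.7),(297.8,305.5))):
    print(n,*tri([(t,a),(s,b)]))
for n,c,k,z in (('teal',(140.2,239.8),(150.3,251.3),.058),('base',(280,213.6),(281.9,228.3),.058),('lid',(390.4,209.6),(404.1,215.1),.017)):
    C=atz(t,c,z);d=atz(t,k,z)-C;print(n,C,'key dir',np.degrees(np.arctan2(d[1],d[0])),np.linalg.norm(d))
print('purple',atz(t,(331,229),.05),'jar',atz(t,(283,140),.09),'tom',atz(t,(190,142),.05),'garlic',atz(t,(338,142),.04))
import scipy.spatial.transform as T
o=ctrl.get_obs();R=T.Rotation.from_quat(o['tool_rot']).as_matrix();print(R)
w=imaging.camera_params('wrist');W=w['cam_to_world'];print(w['fx'],R.T@(W[:3,3]-o['tcp_pos']),R.T@W[:3,:3])
```

```text
teal58 [0.4939 0.2502 0.059 ] [np.float64(0.0005947860419791509), np.float64(0.0005947860419790565)]
base58 [ 0.5384 -0.0264  0.0541] [np.float64(0.00046274113353790607), np.float64(0.0004627411335377156)]
lid17 [ 0.543  -0.2574  0.0142] [np.float64(0.0003667964179268082), np.float64(0.00036679641792657715)]
knob44 [ 0.5427 -0.2578  0.0466] [np.float64(0.0005607138945359127), np.float64(0.0005607138945356035)]
teal [0.4934 0.2505 0.058 ] key dir -139.71137971687293 0.03032784706377502
base [ 0.5377 -0.0263  0.058 ] key dir -174.22744451044653 0.029466767145789052
lid [ 0.5424 -0.2567  0.017 ] key dir -113.64698342284427 0.03040047449407597
purple [ 0.5046 -0.1277  0.05  ] jar [ 0.6786 -0.0356  0.09  ] tom [0.6881 0.1515 0.05  ] garlic [ 0.6827 -0.1496  0.04  ]
[[ 0.9192  0.3939 -0.0007]
 [ 0.3939 -0.9192  0.0014]
 [-0.0002 -0.0015 -1.    ]]
305.24036559414634 [ 0.0757  0.0003 -0.147 ] [[-0.0003  0.9559  0.2938]
 [ 1.      0.0003  0.0003]
 [ 0.0002  0.2938 -0.9559]]
```

The crop confirms it: the blue pot with the cream dish at top (280,213.6) is the base, and teal and lid are as described. The measured heights (59, 54, 14 and 47 mm) match 58, 58, 17 and 44. I'll go past each one with the wrist camera.

Call:
{"method": "move_arm", "body": {"deltas": [[[0.287,0.34,-0.078],0.99,1],[[0.287,0.34,-0.078],0.99,1],[[0.287,0.34,-0.078],0.99,1],[[0.287,0.34,-0.078],0.99,1],[[0.287,0.34,-0.078],0.99,1],[[0.287,0.34,-0.078],0.99,1],[[0.287,0.34,-0.078],0.99,1],[[0.287,0.34,-0.078],0.99,1],[[0.287,0.34,-0.078],0.99,1],[[0.287,0.34,-0.078],0.99,1],[[0.287,0.34,-0.078],0.99,1],[[0.287,0.34,-0.078],0.99,1]]}}

```text
time: 1.3
tcp_pos: [0.5419, -0.259, 0.1605]
tool_rot: [0.767, 0.642, -0.001, -0.0]
wrist_force: [-0.7, -0.0, -0.5]
opening: 0.0882
gripper_force: 0.0
```

```bash
cat >> h.py <<'E'
import pickle
from scipy.spatial.transform import Rotation as Rn
def look(tag):
    o=ctrl.get_obs(); p=imaging.camera_params('wrist'); save('wrist',tag+'.png'); pickle.dump((o,p),open(tag+'.pkl','wb'))
    R=Rn.from_quat(o['tool_rot']).as_matrix(); print(o['time'],o['tcp_pos'].round(4),'yaw',np.degrees(np.arctan2(R[1,0],R[0,0])).round(2),o['wrist_force'].round(2),o['joint_velocities'].round(3),o['q'].round(2))
E
python3 -c "
from h import *
look('lid1')"
```

```text
1.3 [ 0.5419 -0.259   0.1605] yaw 79.81 [-0.73 -0.02 -0.54] [ 0.018 -0.008  0.01  -0.001 -0.002 -0.001 -0.002] [ 0.59  0.56 -0.3   1.72  0.21  0.89  0.02]
```

Call:
{"method": "move_arm", "body": {"deltas": [[[0,0.231,0.04],-0.436,1],[[0,0.231,0.04],-0.436,1],[[0,0.231,0.04],-0.436,1],[[0,0.231,0.04],-0.436,1],[[0,0.231,0.04],-0.436,1],[[0,0.231,0.04],-0.436,1],[[0,0.231,0.04],-0.436,1],[[0,0.231,0.04],-0.436,1]]}}

```text
time: 2.15
tcp_pos: [0.5427, -0.0293, 0.2006]
tool_rot: [0.888, 0.46, -0.0, 0.0]
wrist_force: [-0.6, 0.4, -0.0]
opening: 0.0882
gripper_force: 0.0
```

```bash
python3 -c "
from h import *
look('base1')"
```

```text
2.15 [ 0.5427 -0.0293  0.2006] yaw 54.72 [-0.61  0.45 -0.  ] [ 0.006  0.005  0.002 -0.002 -0.001 -0.001 -0.002] [ 0.18  0.42 -0.26  1.85  0.14  0.9  -0.77]
```

Call:
{"method": "move_arm", "body": {"deltas": [[[-0.045,0.277,0],0.61,1],[[-0.045,0.277,0],0.61,1],[[-0.045,0.277,0],0.61,1],[[-0.045,0.277,0],0.61,1],[[-0.045,0.277,0],0.61,1],[[-0.045,0.277,0],0.61,1],[[-0.045,0.277,0],0.61,1],[[-0.045,0.277,0],0.61,1],[[-0.045,0.277,0],0.61,1]]}}

```text
time: 3.1
tcp_pos: [0.499, 0.2477, 0.2003]
tool_rot: [0.709, 0.705, -0.001, 0.001]
wrist_force: [0.6, -0.4, -0.5]
opening: 0.088
gripper_force: 0.0
```

```bash
python3 -c "
from h import *
look('teal1')
t=[cv2.imread('pics/%s.png'%n)  for n in ('lid1','base1','teal1')]
cv2.imwrite('pics/tri.png',cv2.resize(np.vstack([np.hstack(t[:2]),np.hstack([t[2],t[2]*0])]),(800,600),interpolation=cv2.INTER_AREA))"
```

```text
3.1 [0.499  0.2477 0.2003] yaw 89.67 [ 0.58 -0.45 -0.52] [ 0.006 -0.003 -0.002  0.001 -0.002 -0.002 -0.005] [-0.19  0.47 -0.46  1.8   0.26  0.93 -0.77]
```

View pics/tri.png

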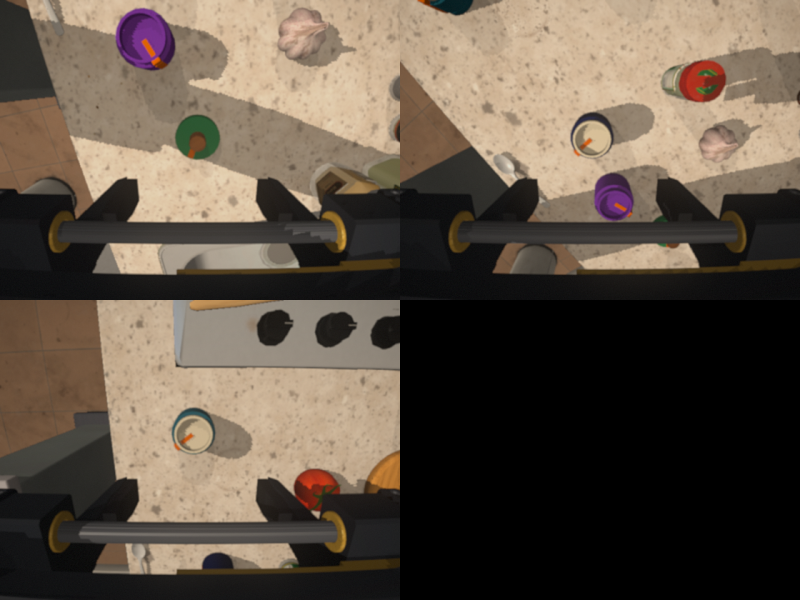

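Wrist views (full-resolution pixels): the lid is at about (276,190), the base about (270,192) and the teal pot about (270,185). I'll enlarge them for exact reading.

Run:
```python
from h import *
t=[]
for n,u,v in (('lid1',276,190),('base1',270,192),('teal1',270,185)):
    i=cv2.imread('pics/%s.png'%n)[v-33:v+33,u-33:u+33]; i=cv2.resize(i,(396,396),interpolation=cv2.INTER_CUBIC)
    i=np.clip(i.astype(float)*1.4,0,255).astype(np.uint8)
    t.append(cv2.resize(i,(396,297)) if 0 else i)
c=np.hstack(t); print(c.shape)
a=cv2.resize(c,(798,266)); 
cv2.imwrite('pics/z1.png',a)
```

```text
(396, 1188, 3)
```

View pics/z1.png

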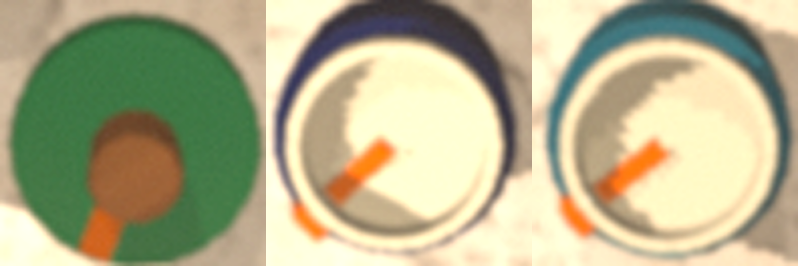

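```bash
cat > m.py <<'E'
from h import *
np.set_printoptions(precision=4,suppress=True)
def meas(tag,c,k,z):
    o,p=pickle.load(open(tag+'.pkl','rb')); R=Rn.from_quat(o['tool_rot']).as_matrix(); a=np.arctan2(R[1,0],R[0,0])
    C=atz(p,c,z); d=atz(p,k,z)-C; return C,(np.degrees(np.arctan2(d[1],d[0]))+180)%360,np.linalg.norm(d)
if __name__=='__main__':
    P=pickle.load(open('P.pkl','rb'))['top']
    for tag,c,k,z,t in (('base1',(269,194.7),(247.7,213.6),.058,(280,213.6)),('teal1',(270.9,187.2),(248.2,205.8),.058,(140.2,239.8)),('lid1',(276.7,192.2),(267.1,219),.017,(390.4,209.6)),('lid1',(276.7,204.1),(267.1,219),.044,(394.7,208.7))):
        print(tag,*meas(tag,c,k,z),'tri',*tri([(pickle.load(open(tag+'.pkl','rb'))[1],c),(P,t)]))
E
python3 m.py
```

```text
base1 [ 0.5383 -0.0238  0.058 ] 6.961657716632743 0.028869515674931286 tri [ 0.5376 -0.0258  0.051 ] [np.float64(0.0007786452920073846), np.float64(0.0007786452920074207)]
teal1 [0.4938 0.2573 0.058 ] 39.51118561593461 0.029340878787632998 tri [0.4936 0.2543 0.0448] [np.float64(3.4355190210241084e-05), np.float64(3.4355190210199986e-05)]
lid1 [ 0.5431 -0.2549  0.017 ] 60.626884219913165 0.029325620185414823 tri [ 0.5428 -0.2567  0.0131] [np.float64(0.0008852733254739548), np.float64(0.0008852733254739051)]
lid1 [ 0.5423 -0.2592  0.044 ] 48.06311774020509 0.016621187408706314 tri [ 0.5423 -0.2586  0.0449] [np.float64(0.0003390038241173713), np.float64(0.0003390038241173535)]
```

Run:
```python
from m import *
look('teal2')
a=cv2.imread('pics/teal1.png',0).astype(float);b=cv2.imread('pics/teal2.png',0).astype(float)
print(cv2.phaseCorrelate(a[100:260,200:340].copy(),b[100:260,200:340].copy()))
w=pickle.load(open('teal1.pkl','rb'))[1]; w2=pickle.load(open('teal2.pkl','rb'))[1]
print(w['cam_to_world']-w2['cam_to_world'])
P=pickle.load(open('P.pkl','rb'))
print(tri([(w,(270.9,187.2)),(P['side'],(252.6,171.3))]), 'proj of topside est', proj(w,[.4939,.2502,.058]), proj(P['top'],[.4938,.2573,.058]),proj(P['side'],[.4938,.2573,.058]))
```

```text
3.15 [0.4989 0.2479 0.2004] yaw 89.67 [-0.66  0.72  0.3 ] [-0.003 -0.002 -0.005 -0.    -0.003 -0.002 -0.003] [-0.19  0.47 -0.46  1.8   0.26  0.93 -0.77]
((-0.04364604029876773, 0.15660269669247384), 0.9782248264720578)
[[ 0.     -0.0001  0.0001  0.    ]
 [ 0.0001 -0.0001  0.0002 -0.0001]
 [-0.0001 -0.0002 -0.0001 -0.0001]
 [ 0.      0.      0.      0.    ]]
(array([0.4943, 0.2568, 0.0561]), [np.float64(0.0004603064417338783), np.float64(0.0004603064417337959)]) proj of topside est (np.float64(271.0332231716959), np.float64(194.28188897915007)) (np.float64(136.7081160071302), np.float64(239.67215678819295)) (np.float64(252.22008605271213), np.float64(170.58008306855334))
```

Call:
{"method": "move_arm", "body": {"deltas": [[[-0.005,0.005,-0.08],0,1],[[-0.005,0.005,-0.08],0,1],[[-0.005,0.005,-0.08],0,1],[[-0.005,0.005,-0.08],0,1]]}}

```text
time: 3.6
tcp_pos: [0.4935, 0.2548, 0.1212]
tool_rot: [0.708, 0.706, -0.0, 0.0]
wrist_force: [0.5, -0.4, 0.0]
opening: 0.0884
gripper_force: 0.0
```

Run:
```python
from h import *
look('teal3')
i=cv2.imread('pics/teal3.png'); cv2.imwrite('pics/z2.png',cv2.resize(i[120:300,150:390],(800,600),interpolation=cv2.INTER_CUBIC))
```

```text
3.6 [0.4935 0.2548 0.1212] yaw 89.82 [ 0.48 -0.42  0.01] [ 0.003 -0.028 -0.01  -0.028 -0.002 -0.001 -0.001] [-0.23  0.57 -0.43  1.86  0.33  0.78 -0.84]
```

View pics/z2.png

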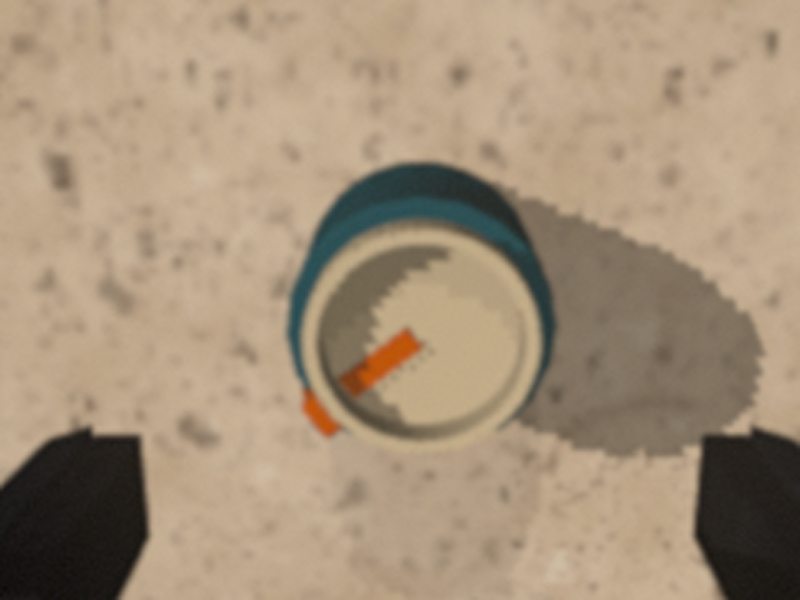

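Run:
```python
from m import *
print(meas('teal3',(276.6,221.7),(246,244.5),.058))
f=lambda t:pickle.load(open(t+'.pkl','rb'))[1]
print(tri([(f('teal1'),(270.9,187.2)),(f('teal3'),(276.6,221.7))]))
for n in('base1','teal3','lid1'):
    o,p=pickle.load(open(n+'.pkl','rb'));R=Rn.from_quat(o['tool_rot']).as_matrix();W=p['cam_to_world'];print(R.T@(W[:3,3]-o['tcp_pos']),R.T@W[:3,:3])
p=f('teal3');o=pickle.load(open('teal3.pkl','rb'))[0]
R=Rn.from_quat(o['tool_rot']).as_matrix()
for dy in(-.044,.044): print(proj(p,o['tcp_pos']+R@[0,dy,0]),proj(p,o['tcp_pos']+R@[.009,dy,0]))
```

```text
(array([0.4938, 0.2568, 0.058 ]), np.float64(38.11092447418429), np.float64(0.029134577263202982))
(array([0.4939, 0.2581, 0.0618]), [np.float64(7.072185294242858e-05), np.float64(7.07218529424808e-05)])
[ 0.0756  0.0002 -0.147 ] [[-0.0004  0.9559  0.2936]
 [ 1.      0.0002  0.0006]
 [ 0.0005  0.2936 -0.9559]]
[ 0.0755 -0.     -0.147 ] [[-0.0004  0.956   0.2932]
 [ 1.      0.0002  0.0008]
 [ 0.0007  0.2932 -0.956 ]]
[ 0.0755  0.0001 -0.1471] [[-0.0003  0.956   0.2934]
 [ 1.      0.0001  0.0007]
 [ 0.0007  0.2934 -0.956 ]]
(np.float64(194.12919164119714), np.float64(264.0815256219779)) (np.float64(192.71703578475615), np.float64(248.6880817207167))
(np.float64(358.3069685322798), np.float64(264.07736657578937)) (np.float64(359.7160897649462), np.float64(248.67787606919927))
```

The teal pot is midway between the fingers (wrist pixel 276.6,221.7), at about (0.494, 0.257), with its key at yaw ≈39°. I'll grasp it.

Call:
{"method": "move_arm", "body": {"deltas": [[[0,0.002,-0.05],0,1],[[0,0.002,-0.085],0,1],[[0,0.002,-0.105],0,1],[[0,0.002,-0.105],0,1],[[0,0.002,-0.105],0,0.6],[[0,0.002,-0.105],0,0.6],[[0,0.002,-0.105],0,0.6],[[0,0.002,-0.105],0,0.6],[[0,0.002,-0.105],0,0.6],[[0,0.002,-0.105],0,0.6]], "newtons": 25}}

```text
time: 4.65
tcp_pos: [0.494, 0.258, 0.0171]
tool_rot: [0.708, 0.706, 0.001, 0.0]
wrist_force: [-0.8, -2.4, 7.2]
opening: 0.0614
gripper_force: 25.0
```

Call:
{"method": "move_arm", "body": {"deltas": [[[0,0,0.02],0,0.6],[[0,0,0.05],0,0.6],[[0,0,0.09],0,0.6],[[0.045,-0.281,0.09],-0.576,0.6],[[0.045,-0.281,0.09],-0.576,0.6],[[0.045,-0.281,0.09],-0.576,0.6],[[0.045,-0.281,0.09],-0.576,0.6],[[0.045,-0.281,0.09],-0.576,0.6],[[0.045,-0.281,0.09],-0.576,0.6],[[0.045,-0.281,0.09],-0.576,0.6],[[0.045,-0.281,0.09],-0.576,0.6],[[0.045,-0.281,0.09],-0.576,0.6]]}}

```text
time: 5.85
tcp_pos: [0.5378, -0.0218, 0.1058]
tool_rot: [0.879, 0.477, 0.0, -0.0]
wrist_force: [-0.2, 0.5, -1.5]
opening: 0.0612
gripper_force: 25.0
```

Run:
```python
from h import *
look('hold1'); T=save('top','top1.png');s=save('side','side1.png')
w=cv2.imread('pics/hold1.png')
r=lambda i,u,v,h: cv2.resize(i[v-h:v+h,u-h:u+h],(400,400),interpolation=cv2.INTER_CUBIC)
cv2.imwrite('pics/z3.png',np.hstack([r(w,275,210,60),r(s[:,:,::-1],280,225,40)]))
```

```text
5.85 [ 0.5378 -0.0218  0.1058] yaw 56.99 [-0.2   0.46 -1.54] [-0.011  0.001 -0.004 -0.001  0.    -0.002  0.   ] [ 0.17  0.55 -0.27  1.92  0.22  0.7  -0.81]
```

View pics/z3.png

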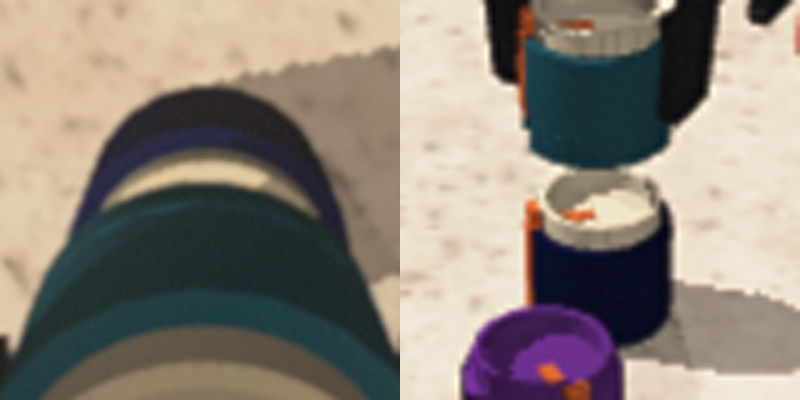

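Run:
```python
from m import *
s=pickle.load(open('P.pkl','rb'))['side']
for z in(.024,.1187):print(z,proj(s,[.5383,-.0238,z]),proj(s,[.5393,-.0238,z]))
# wrist: wall silhouettes
o,p=pickle.load(open('hold1.pkl','rb'))
for z in(.048,.058):print(proj(p,[.5383,-.0238,z]),proj(p,[.5393,-.0238,z]),proj(p,[.5383,-.0228,z]))
for z in (.1367,.1467):print('teal',proj(p,[.5373,-.0224,z]))
```

```text
0.024 (np.float64(279.6516632278256), np.float64(237.72305323053163)) (np.float64(280.1173756030027), np.float64(237.69485410943358))
0.1187 (np.float64(279.50379425623413), np.float64(198.52197350516732)) (np.float64(279.9970398141528), np.float64(198.4961830126196))
(np.float64(278.0774706047873), np.float64(228.61885455447765)) (np.float64(279.2512189952592), np.float64(227.90470270293457)) (np.float64(277.3176345213148), np.float64(227.51891179943155))
(np.float64(278.1579231656986), np.float64(233.7540621093008)) (np.float64(279.38536626730803), np.float64(233.0113914038262)) (np.float64(277.3634684908937), np.float64(232.610158510675))
teal (np.float64(275.5407483364333), np.float64(298.231203300507))
teal (np.float64(275.4818996023164), np.float64(312.08165071932))
```

Call:
{"method": "move_arm", "body": {"deltas": [[[0.001,-0.0015,0],0,0.6],[[0.001,-0.0015,-0.015],0,0.6],[[0.001,-0.0015,-0.025],0,0.6],[[0.001,-0.0015,-0.029],0,0.6],[[0.001,-0.0015,-0.032],0,0.6],[[0.001,-0.0015,-0.034],0,0.6],[[0.001,-0.0015,-0.034],0,0.6]]}}

```text
time: 6.7
tcp_pos: [0.5388, -0.0247, 0.0713]
tool_rot: [0.879, 0.476, -0.0, -0.0]
wrist_force: [-0.2, 0.8, -2.4]
opening: 0.0617
gripper_force: 25.0
```

Call:
{"method": "move_arm", "body": {"deltas": [[[0,0,-0.002],0,0.6],[[0,0,-0.004],0,0.6],[[0,0,-0.006],0,0.6],[[0,0,-0.007],0,0.6],[[0,0,-0.007],0,0.6]]}}

```text
time: 7.2
tcp_pos: [0.5393, -0.0243, 0.0652]
tool_rot: [0.879, 0.476, 0.0, -0.0]
wrist_force: [-0.4, 2.8, 4.6]
opening: 0.0615
gripper_force: 25.0
```

Call:
{"method": "move_arm", "body": {"deltas": [[[0,0,0],0,0.75],[[0,0,0],0,0.85],[[0,0,0],0,1],[[0,0,0],0,1],[[0,0,0.04],0,1],[[0,0,0.08],0,1],[[0,0,0.105],0,1],[[0,0,0.105],0,1],[[0,0,0.105],0,1]]}}

```text
time: 8.1
tcp_pos: [0.539, -0.0252, 0.1697]
tool_rot: [0.879, 0.476, 0.0, 0.0]
wrist_force: [-0.0, -0.1, -0.3]
opening: 0.0879
gripper_force: 0.0
```

Run:
```python
from h import *
look('mid1')
```

```text
8.1 [ 0.539  -0.0252  0.1697] yaw 56.87 [-0.   -0.1  -0.33] [-0.004  0.029  0.006  0.023  0.001 -0.004 -0.001] [ 0.19  0.46 -0.29  1.88  0.17  0.83 -0.77]
```

Call:
{"method": "move_arm", "body": {"deltas": [[[0.003,-0.234,-0.085],0.576,1],[[0.003,-0.234,-0.04],0.576,1],[[0.003,-0.234,-0.04],0.576,1],[[0.003,-0.234,-0.04],0.576,1],[[0.003,-0.234,-0.04],0.576,1],[[0.003,-0.234,-0.06],0.576,1],[[0.003,-0.234,-0.065],0.576,1],[[0.003,-0.234,-0.065],0.576,1],[[0.003,-0.234,-0.065],0.576,1],[[0.003,-0.234,-0.065],0.576,1]]}}

```text
time: 9.15
tcp_pos: [0.5427, -0.2579, 0.1054]
tool_rot: [0.707, 0.707, 0.0, 0.0]
wrist_force: [-0.1, -0.7, -0.9]
opening: 0.0878
gripper_force: 0.0
```

Run:
```python
from h import *
look('lid2');s=save('side','side2.png')[:,:,::-1]
a=cv2.imread('pics/mid1.png');b=cv2.imread('pics/lid2.png')
r=lambda i,u,v,w,h,W,H: cv2.resize(i[v-h:v+h,u-w:u+w],(W,H),interpolation=cv2.INTER_CUBIC)
cv2.imwrite('pics/z4.png',np.vstack([np.hstack([r(a,275,215,50,50,400,400),r(b,275,215,50,50,400,400)]),r(s,280,215,100,25,800,200)]))
```

```text
9.15 [ 0.5427 -0.2579  0.1054] yaw 90.0 [-0.08 -0.74 -0.88] [ 0.004 -0.005  0.003 -0.003  0.002  0.001 -0.   ] [ 0.63  0.65 -0.36  1.75  0.3   0.79  0.13]
```

View pics/z4.png

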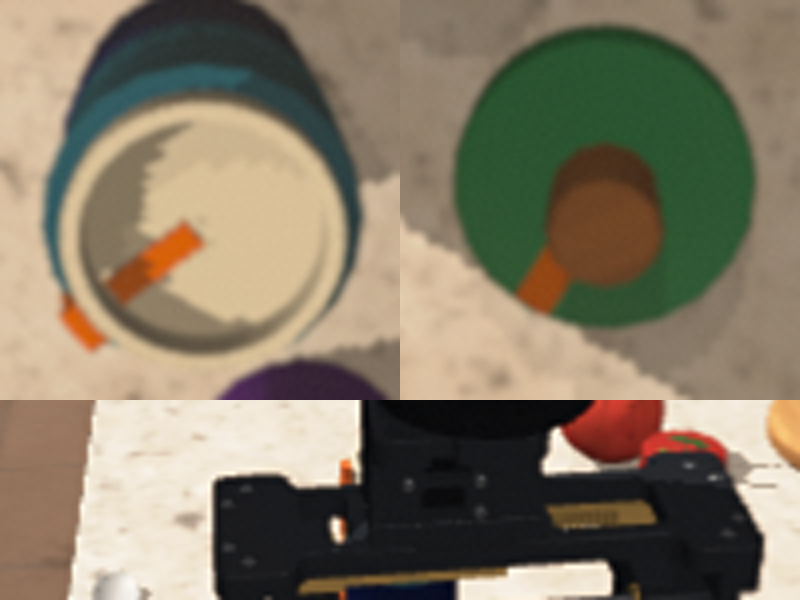

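Run:
```python
from m import *
print(meas('mid1',(276,222),(246,245.5),.106))
print(meas('lid2',(276.2,209.8),(259.2,240.75),.017)); print(meas('lid2',(276.5,223),(259,240),.044)[0])
f=lambda t:pickle.load(open(t+'.pkl','rb'))[1]
print(tri([(f('lid1'),(276.7,204.1)),(f('lid2'),(276.5,223))]), tri([(f('base1'),(269,194.7)),(f('mid1'),(276,222))]))
```

```text
(array([ 0.5399, -0.024 ,  0.106 ]), np.float64(6.544114851933756), np.float64(0.029242557735085307))
(array([ 0.5427, -0.2545,  0.017 ]), np.float64(62.28159203824569), np.float64(0.030455181831498725))
[ 0.5429 -0.2562  0.044 ]
(array([ 0.5421, -0.2646,  0.0222]), [np.float64(0.0011096928678328527), np.float64(0.0011096928678329314)]) (array([0.5617, 0.0061, 0.2097]), [np.float64(0.0019361620869594073), np.float64(0.0019361620869596974)])
```

Call:
{"method": "move_arm", "body": {"deltas": [[[0,0.0025,-0.05],0,1],[[0,0.0025,-0.08],0,0.6],[[0,0.0025,-0.084],0,0.35],[[0,0.0025,-0.084],0,0.1],[[0,0.0025,-0.084],0,0.1],[[0,0.0025,-0.084],0,0.1],[[0,0.0025,-0.084],0,0.1],[[0,0.0025,-0.084],0,0.1],[[0,0.0025,-0.084],0,0.1],[[0,0.0025,-0.084],0,0.1]], "newtons": 20}}

```text
time: 10.25
tcp_pos: [0.5421, -0.2565, 0.021]
tool_rot: [0.708, 0.706, 0.0, 0.0]
wrist_force: [-0.9, 0.4, 2.6]
opening: 0.0215
gripper_force: 20.0
```

Call:
{"method": "move_arm", "body": {"deltas": [[[0,0,0.04],0,0.1],[[0,0,0.085],0,0.1],[[0,0,0.125],0,0.1],[[-0.003,0.2314,0.125],-0.985,0.1],[[-0.003,0.2314,0.125],-0.985,0.1],[[-0.003,0.2314,0.125],-0.985,0.1],[[-0.003,0.2314,0.125],-0.985,0.1],[[-0.003,0.2314,0.125],-0.985,0.1],[[-0.003,0.2314,0.125],-0.985,0.1],[[-0.003,0.2314,0.125],-0.985,0.1],[[-0.003,0.2314,0.125],-0.985,0.1],[[-0.003,0.2314,0.125],-0.985,0.1]]}}

```text
time: 11.45
tcp_pos: [0.5388, -0.0252, 0.1456]
tool_rot: [0.957, 0.289, -0.0, 0.0]
wrist_force: [-0.0, -0.2, -1.2]
opening: 0.0212
gripper_force: 20.0
```

Run:
```python
from h import *
look('hold2'); T=save('top','top2.png');s=save('side','side3.png')
w=cv2.imread('pics/hold2.png')
r=lambda i,u,v,h: cv2.resize(i[v-h:v+h,u-h:u+h],(400,400),interpolation=cv2.INTER_CUBIC)
cv2.imwrite('pics/z5.png',np.hstack([r(w,275,225,60),r(s[:,:,::-1],280,205,40)]))
```

```text
11.45 [ 0.5388 -0.0252  0.1456] yaw 33.59 [-0.02 -0.18 -1.17] [ 0.012  0.001 -0.007 -0.002 -0.001 -0.001 -0.002] [ 0.11  0.48 -0.18  1.9   0.12  0.77 -1.13]
```

View pics/z5.png

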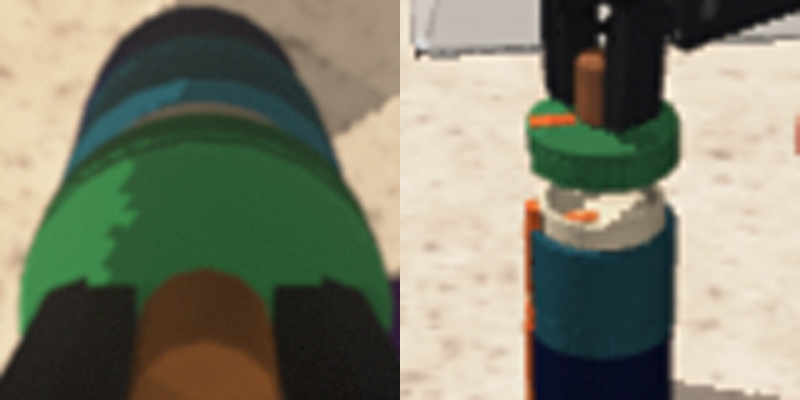

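The side crop shows the middle pot fully seated with the keys in line. The lid is centred over it (603 against 602 px) and its orange line points at the key. I'll lower it.

Call:
{"method": "move_arm", "body": {"deltas": [[[0,0,-0.012],0,0.1],[[0,0,-0.017],0,0.1],[[0,0,-0.019],0,0.1],[[0,0,-0.021],0,0.1],[[0,0,-0.023],0,0.1],[[0,0,-0.023],0,0.1]]}}

```text
time: 12.2
tcp_pos: [0.5389, -0.025, 0.1226]
tool_rot: [0.958, 0.288, -0.0, -0.0]
wrist_force: [0.3, -0.3, -0.4]
opening: 0.0208
gripper_force: 20.0
```

Call:
{"method": "move_arm", "body": {"deltas": [[[0,0,-0.002],0,0.1],[[0,0,-0.004],0,0.1],[[0,0,-0.0055],0,0.1],[[0,0,-0.0065],0,0.1],[[0,0,-0.0065],0,0.1]]}}

```text
time: 12.7
tcp_pos: [0.5392, -0.025, 0.1169]
tool_rot: [0.958, 0.288, 0.0, 0.0]
wrist_force: [-1.9, 0.4, 6.8]
opening: 0.0211
gripper_force: 20.0
```

It's seated, at TCP height 0.1169 against 0.117 expected. I'll release and retreat.

Call:
{"method": "move_arm", "body": {"deltas": [[[0,0,0],0,0.3],[[0,0,0],0,0.5],[[0,0,0],0,0.6],[[0,0,0.03],0,0.6],[[0,0,0.07],0,0.6],[[0,0,0.12],0,0.6],[[0,0.15,0.14],0,0.6],[[0,0.2,0.14],0,0.6],[[0,0.2,0.14],0,0.6],[[0,0.2,0.14],0,0.6],[[0,0.2,0.14],0,0.6]]}}

```text
time: 13.8
tcp_pos: [0.5376, 0.184, 0.257]
tool_rot: [0.956, 0.293, 0.001, -0.002]
wrist_force: [-0.2, 0.5, 0.3]
opening: 0.0527
gripper_force: 0.0
```

Run:
```python
from h import *
s=save('side','side4.png')[:,:,::-1];t=save('top','top4.png')[:,:,::-1]
r=lambda i,u,v,h: cv2.resize(i[v-h:v+h,u-h:u+h],(400,400),interpolation=cv2.INTER_CUBIC)
cv2.imwrite('pics/z6.png',np.hstack([r(s,280,210,50),r(t,280,180,100)]))
```

```text
(no output)
```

View pics/z6.png

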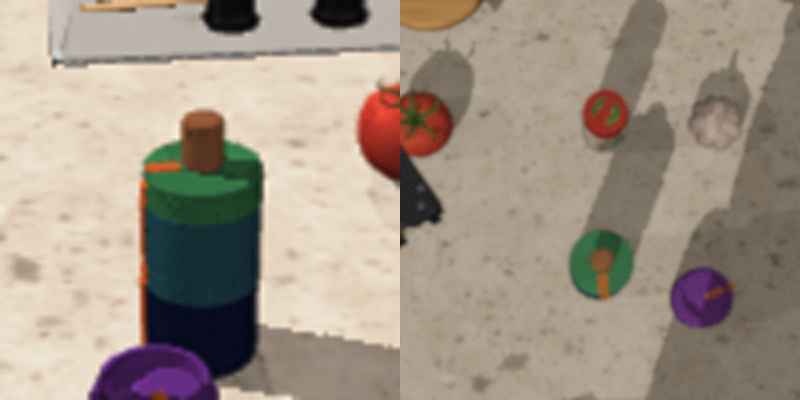

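The tower stands straight with the lid flush and level. The orange stripes line up, and the tomato, jar and garlic haven't moved.

```bash
python3 -c "
from rig import ctrl
print(ctrl.sign_off())"
```

```text
the job is handed in; nothing more can be done
None
```

The spice-pot tower is assembled and handed in: the teal middle pot sits fully home on the dark blue base and the green lid on the middle pot, keys in notches, with nothing else touched (about 14 s of the 58 s used).

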